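# Brace the hazelnut jar and twist off its tight lid

### The job

Open the square glass jar of hazelnuts: set it, still closed, fully down in the square pocket of the wooden jar brace without dropping or banging it, so that it cannot turn, then unscrew its tight lid anticlockwise (regrip as needed) until the threads let go. Lift the lid straight off with the jar left standing in the brace and finish while still holding it, level and centred just above the open mouth and clear of the glass; leave the bowl and the round honey jar behind the work where they stand.

Things in the scene. Friction and masses are not known exactly. Their poses are not given: they have to be found in the camera images.
- jar: Loose square glass jar of hazelnuts, about 0.42 kg. Origin: centre of its underside; z up its axis, x and y square to its sides. Body 60 x 60 mm and 68 mm high (lowest 5 mm only 52 x 52), round shoulder (54 mm across, to 75 mm), neck 41 mm across; 102 mm high with the lid on. Standing unbraced it turns along with its lid. Once seated it need not be touched again.
- jar_mouth (a point): Centre of the rim, 97 mm above the jar's underside. Below it two thread ramps run round the neck: from 0 to 100 degrees anticlockwise (from above) of the jar's +x, and the same half a turn on; each rises 2 mm and has a stop at its low end. A sprung rubber seal in the mouth pushes the lid up against them with 13 to 20 N, so the lid takes 0.2 to 0.6 N m to turn and stays where it is left.
- cap: The jar's lid: loose steel cap of 50 g, ribbed, round, 56 mm across, 22 mm high. Origin: centre of the lower edge of its skirt, on the axis; z out of its top. Screwed on, its origin is 80 to 81 mm above the jar's. Grip it across any diameter from above, fingertips about 4 mm below its lower edge; the closed jar can be carried by it. Turning it free raises it only 1 to 2 mm.
- cap_lug (a point): One of two lugs inside the lid, on its +x side, 23 mm from the axis, 6 mm above its lower edge; the other is on -x. Angle of lid +x anticlockwise of jar +x, modulo 180 degrees: starts between 12 and 40; held down by the ramps up to 107; free to lift from 110 to 167; at 169 it meets the next stop. Once free, the lid rests on the seal until lifted straight up.
- brace: Jar brace fixed to the hob cover: square wooden block on rubber feet, base 130 x 130 mm, 46 mm high, with a square pocket from above, 65 x 65 mm, lined with black rubber and flared at the top 5 mm. Origin: centre of its underside; z up, x and y square to the pocket's sides. The jar goes in at any of its four quarter turns, with 2.5 mm of play on each side.
- brace_seat (a point): Centre of the pocket's floor, 14 mm above the wooden hob cover on which everything stands (its top is at z = 0.066) and 32 mm below the pocket's upper edge; axes as the brace's. The jar's origin comes to rest here.
- nut_bowl: Empty steel bowl, 168 mm across and 70 mm high, standing on the black kitchen scale behind the work; origin at the centre of its underside. Leave it alone.
- honey: Round glass jar with a red lid, 65 mm across, 100 mm high, behind the work; origin at the centre of its underside. Leave it alone.

How it is judged (in metres and radians):
On the way, in this order (a step that is already met when the one before it is completed fails the run):
1. the closed jar stands fully down in the brace's pocket (horizontal distance between jar and brace_seat below 0.005 m and z of jar in the frame of brace_seat below 0.004 m and angle between jar's own z axis and vertical below 0.08 rad and z of cap in the frame of jar below 0.084 m), for 0.2 s.
2. the lid has been turned well round while the jar stands in the brace, not yet lifted (horizontal distance between jar and brace_seat below 0.006 m and z of jar in the frame of brace_seat below 0.01 m and angle between jar's own z axis and vertical below 0.08 rad and angle between the x axis of cap and the x axis of jar, either way round above 1.25 rad and z of cap in the frame of jar below 0.086 m), for 0.05 s.
3. the lid is off the threads, held by the fingers, the jar still in the brace (horizontal distance between jar and brace_seat below 0.005 m and z of jar in the frame of brace_seat below 0.004 m and angle between jar's own z axis and vertical below 0.08 rad and contact force between the fingers and cap above 1 N and z of cap in the frame of jar above 0.092 m), for 0.1 s.
At the end, for the whole second after the job is handed in: The jar stands fully down in the brace (axis within 5 mm of the pocket's, underside within 4 mm of its floor, upright) and the fingers hold the lid still, touching nothing else: its lower edge 5 to 60 mm above the jar's rim, within 15 mm of the jar's axis, level within 0.2 rad (horizontal distance between jar and brace_seat below 0.005 m and z of jar in the frame of brace_seat below 0.004 m and angle between jar's own z axis and vertical below 0.08 rad and contact force between the fingers and cap above 1 N and contact force between cap and jar below 0.05 N and z of cap in the frame of jar_mouth between 0.005 and 0.06 m and horizontal distance between cap and jar_mouth below 0.015 m and angle between cap's own z axis and vertical below 0.2 rad and linear speed of each of cap, jar below 0.03 m/s); the arm keeps its last pose, push and grip.
It fails at once if the lid comes off while the jar is not standing in the brace (z of cap in the frame of jar above 0.089 m and not (horizontal distance between jar and brace_seat below 0.008 m and z of jar in the frame of brace_seat below 0.015 m and angle between jar's own z axis and vertical below 0.15 rad)).
It fails at once if the jar is dropped or banged into the brace (horizontal distance between jar and brace_seat below 0.02 m and z of jar in the frame of brace_seat below 0.015 m and linear speed of jar above 0.35 m/s).
It fails at once if the jar is tipped over (angle between jar's own z axis and vertical above 0.6 rad).
It fails at once if one of the other things is disturbed (distance of any of nut_bowl, honey from where it was at the start of the episode above 0.03 m).
It also fails if it takes over 58 s, if anything falls off the work surface, if the arm or the gripper's body presses on something with over 40 N, if the wrist force passes 120 N, or if a joint passes its speed limit or range.

### The arm

A 6-joint arm with a two-finger parallel gripper is mounted at the origin on a cart in front of the work surface, level with it; the furniture and walls round the work are solid. World frame = base frame: x ahead of the robot, y to its left, z up, the work surface at z = 0. Lengths are in m, angles in degrees, forces in N, time in s.
With the tool pointing down it reaches from about 0.3 to 0.75 m from the base axis. Payload 8.5 kg.
Tool frame: the origin (TCP) lies at the very end of the fingers, on their centre line; the grasp point (between the pads) lies 19 mm behind it (env.hold_point_z is the distance from the TCP to the grasp point, in m); z points along the fingers, y is the line along which they close (so a half turn about z gives the same grasp; the last joint's range is limited). The gripper opens to 85 mm and grips with 20 to 120 N. Pads are 22 mm wide; open, the fingers measure 114 mm over their backs; the gripper's body (76 mm by 85 mm) begins 54 mm behind the grasp point. The pads swing forward as they close: fully open they stand 13 mm farther back than shut.
Start: joints at [60.716, 21.807, 74.336, -0, 83.858, -12.336], TCP at [0.16, 0.526, 0.231] pointing down, gripper open.
Joint ranges: [-178.18, 178.18], [-50.72, 133.34], [12.68, 142.11], [-81.47, 261.47], [9.98, 163.14], [-165.26, 165.26]. Speed limits (degrees/s): [136.94, 136.94, 180, 180, 180, 180].

### API

Orientations are given as a 3x3 rotation matrix whose columns are the frame's x, y, z axes.
In Python, from rig import env, optics gives the robot as it stands.
- The arm moves only by the shell command python3 -m jog 'ROWS' [OPENING] [FORCE]. ROWS is JSON, a list of rows, each an object with "linear": the shift along the tool's x, y, z in units of 40 mm (1.0 is 40 mm), a list of three; "roll": the turn about the tool's z in units of 5 degrees (1.0 is 5 degrees). A call has 1 to 12 rows; each row shifts and turns the commanded pose from where the row before left it, along the tool's axes as they then stand; what a row does not reach is not made up. A row lasts 1/12 s, in which the tool goes at most 41.7 mm and 7.16 degrees, less where a joint would pass 70% of its speed; a pose out of reach is approached as far as the arm can. A call is refused whole if a number of a shift passes 1 or a number of a turn 1, either way. A call with a gripper value outside its range is refused whole. OPENING is the opening, from -1 (shut) to 1 (fully open), set as the call begins (- or left out, the last holds). The fingers move at their own pace and stop on an object; FORCE is the grip in N (left out, the last holds). Time passes only in rows, so rows that do not move let the fingers close. It gives the time, the measured TCP pose, the force, the opening and the grip force at its end, in the units of the state.
- env.observe(): the state, without advancing time (a new reading comes with each control period).
- optics.get_image(name): name is "side" or "top" or "wrist"; returns the picture (480x640x3 uint8, red, green, blue); there is no depth.
- optics.calibration(name): a dict with "fov_y" (degrees; the focal length in pixels is half the picture's height over the tangent of half this angle, whatever the lens; pixels are square), "cx", "cy" (the principal point, pixels), "T" (4x4, takes a point from camera to world coordinates). Camera axes: x right, y down, z forward; pixel columns grow to the right and rows downward; lengths in m; the calibration is good to about 2 mm. A picture is of the moment at which its call begins: read the wrist's pose just before it. calibration takes no time and is no camera call; for the wrist camera it gives the pose at the moment of the call.
- env.close_job(): hands the job in; it is judged then, once.
The state is a dict: "time_s": time; "q": joint angles; "qvel": joint speeds; "joint_efforts": joint torques, N m; "position": TCP position; "tool_rot": TCP orientation; "ft_force": force on the tool from outside, world axes, zero at the start; "wrist_torque": the same for the moment, N m; "grip_width": finger opening in m; "gripper_force": force on a finger pad.
Only numpy, scipy, OpenCV 4.12 (cv2) and the standard library are available. Lean on these libraries where they do the work, as an engineer would, in place of code of your own. Each camera call takes 0.05 s, during which the arm holds its last target. There are 200 camera calls.

## Working session

There is one attempt and no reset: what is moved stays moved. The work goes in short steps, Python scripts to look and compute and a shell command to move; the robot and the scene stay as the last step left them, time stands still between calls to the robot, and variables do not carry over. Pictures are saved under pics/ and viewed, at most 10 in all, crops included, and the job is handed in when it is done.

```bash
ls; mkdir -p pics
python3 - <<'E'
from rig import env, optics
import cv2,numpy as np
s=env.observe();print(s['time_s'],s['position'],s['tool_rot'],s['grip_width'],env.hold_point_z)
for n in('top','side'):
    c=optics.calibration(n);print(n,c['fov_y'],c['cx'],c['cy'],np.round(c['T'],4).tolist(),c.keys())
    cv2.imwrite(f'pics/{n}0.png',optics.get_image(n)[:,:,::-1])
E
```

```text
pics
0.0 [0.16016164 0.52585265 0.23069457] [[-9.56580063e-01  2.91468729e-01 -7.50815441e-04]
 [ 2.91469499e-01  9.56579238e-01 -1.30107657e-03]
 [ 3.38991327e-04 -1.46342371e-03 -9.99998872e-01]] 0.08529397052608148 0.0187
top 45.54435258333068 326.7728212346938 240.44172317651027 [[0.0091, -0.9765, 0.2153, 0.4248], [-0.9999, -0.0079, 0.0065, -0.0013], [-0.0047, -0.2153, -0.9765, 1.1191], [0.0, 0.0, 0.0, 1.0]] dict_keys(['fov_y', 'cx', 'cy', 'T'])
side 54.652442479988984 321.7173482007365 250.47758220027575 [[-0.9967, -0.0368, 0.0724, 0.5618], [-0.079, 0.647, -0.7584, 0.662], [-0.0189, -0.7616, -0.6478, 0.6982], [0.0, 0.0, 0.0, 1.0]] dict_keys(['fov_y', 'cx', 'cy', 'T'])
```

View pics/top0.png

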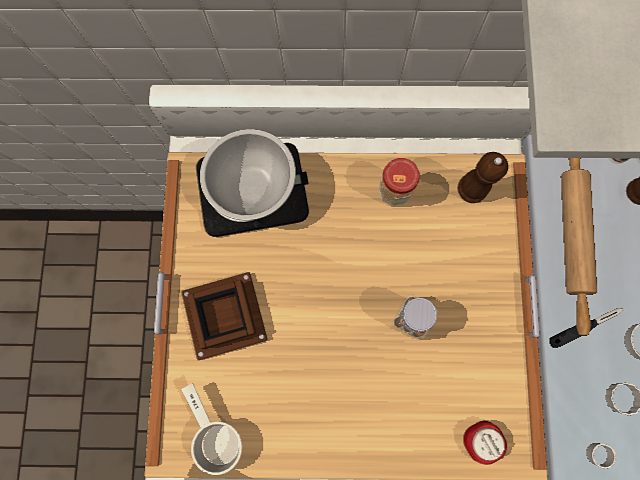

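View pics/side0.png

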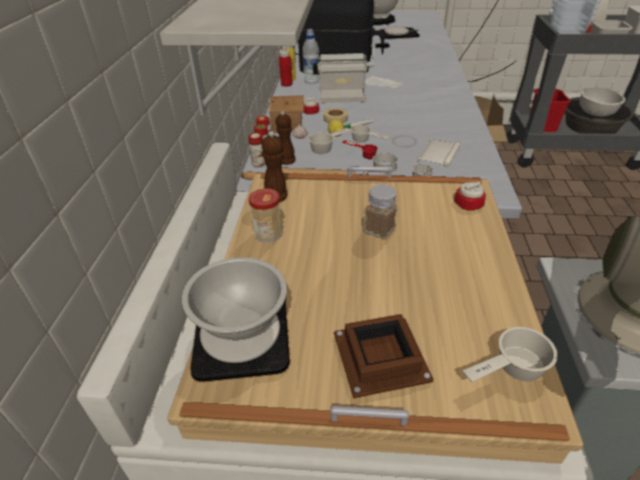

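The top view shows the lid at about (420,314), the brace with its pocket centre near (222,313) and corner screws at about (188,290), (248,277), (264,342) and (200,353). The bowl is at (248,175) and the honey at (401,178). I'll measure these roughly first, then use the wrist camera.

```bash
cat > h.py <<'E'
from rig import env, optics
import cv2,numpy as np
def ray(c,u,v):
    f=240/np.tan(np.radians(c['fov_y']/2)); T=np.array(c['T'])
    return T[:3,3],T[:3,:3]@np.array([(u-c['cx'])/f,(v-c['cy'])/f,1])
def plane(c,p,z):
    o,d=ray(c,*p); return (o+d*(z-o[2])/d[2])[:2]
def proj(c,P):
    f=240/np.tan(np.radians(c['fov_y']/2)); T=np.array(c['T'])
    q=T[:3,:3].T@(np.array(P)-T[:3,3]); return q[:2]/q[2]*f+[c['cx'],c['cy']]
def tool(dxy): # world xy shift -> tool x,y in 40mm units
    s=env.observe(); return (s['tool_rot'].T@np.array([*dxy,0]))[:2]/0.04
E
python3 - <<'E'
from h import *
c=optics.calibration('top');im=cv2.imread('pics/top0.png')
hsv=cv2.cvtColor(im,cv2.COLOR_BGR2HSV)
m=((hsv[...,1]<70)&(hsv[...,2]>110)).astype(np.uint8)*255
m=cv2.morphologyEx(m,cv2.MORPH_OPEN,np.ones((3,3)))
n,l,st,ce=cv2.connectedComponentsWithStats(m)
for i in range(1,n):
    x,y,w,h,a=st[i]
    if 370<ce[i][0]<470 and 270<ce[i][1]<360: print(st[i],ce[i],plane(c,ce[i],.168))
for z,p in((.112,(222,313)),(.072,(188,290)),(.072,(248,277)),(.072,(264,342)),(.072,(200,353))): print(p,plane(c,p,z))
w=optics.calibration('wrist');s=env.observe()
print(w['fov_y'],w['cx'],w['cy'],np.round(s['tool_rot'].T@(w['T'][:3,3]-s['position']),4),np.round(s['tool_rot'].T@w['T'][:3,:3],3))
E
```

```text
[404 298  33  33 894] [419.78076063 313.93624161] [ 0.51112946 -0.14998498]
(222, 313) [0.51484281 0.18831491]
(188, 290) [0.56007428 0.26059238]
(248, 277) [0.58517881 0.15090866]
(264, 342) [0.46692836 0.11740272]
(200, 353) [0.44640438 0.23198138]
62.37524902026346 323.29349713162617 237.703013921328 [ 0.0736  0.0005 -0.1428] [[ 0.    -0.957 -0.289]
 [ 1.     0.     0.001]
 [-0.001 -0.289  0.957]]
```

```bash
R='{"linear":[-0.66,-0.35,-0.05]}'; python3 -m jog '[{"linear":[-0.66,-0.35,-0.05]},{"linear":[-0.66,-0.35,-0.05]},{"linear":[-0.66,-0.35,-0.05]},{"linear":[-0.66,-0.35,-0.05]},{"linear":[-0.66,-0.35,-0.05]},{"linear":[-0.66,-0.35,-0.05]},{"linear":[-0.66,-0.35,-0.05]},{"linear":[-0.66,-0.35,-0.05]},{"linear":[-0.66,-0.35,-0.05]},{"linear":[-0.66,-0.35,-0.05]}]'; python3 -m jog '[{"linear":[-0.66,-0.35,-0.05]},{"linear":[-0.66,-0.35,-0.05]},{"linear":[-0.66,-0.35,-0.05]},{"linear":[-0.66,-0.35,-0.05]},{"linear":[-0.66,-0.35,-0.05]},{"linear":[0,0,0]},{"linear":[0,0,0]},{"linear":[0,0,0]}]'
python3 - <<'E'
from h import *
import pickle
pickle.dump(optics.calibration('wrist'),open('w1.pkl','wb'))
cv2.imwrite('pics/w1.png',optics.get_image('wrist')[:,:,::-1])
s=env.observe();print(s['time_s'],s['position'],np.round(s['tool_rot'],3))
E
```

```text
0.15 [0.160227   0.52591234 0.23086409] [[-0.957  0.292 -0.001]
 [ 0.292  0.957 -0.001]
 [ 0.    -0.001 -1.   ]]invalid input
invalid input
```

View pics/w1.png

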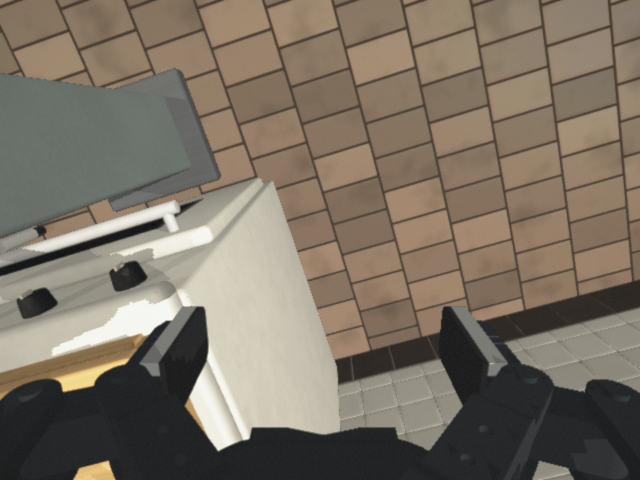

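The picture shows only the floor and the gripper, because the arm has not moved. The rows were refused, probably because each one needs "roll" as well.

```bash
python3 -m jog '[{"linear":[-0.66,-0.35,-0.05],"roll":0},{"linear":[-0.66,-0.35,-0.05],"roll":0},{"linear":[-0.66,-0.35,-0.05],"roll":0},{"linear":[-0.66,-0.35,-0.05],"roll":0},{"linear":[-0.66,-0.35,-0.05],"roll":0},{"linear":[-0.66,-0.35,-0.05],"roll":0},{"linear":[-0.66,-0.35,-0.05],"roll":0},{"linear":[-0.66,-0.35,-0.05],"roll":0}]'
```

```text
time_s: 0.82
position: [0.3304, 0.3562, 0.2473]
tool_rot: [[-0.957, 0.291, -0.0], [0.291, 0.957, -0.0], [0.0, -0.0, -1.0]]
ft_force: [0.2, 0.6, -0.2]
grip_width: 0.0854
gripper_force: 0.0
```

```bash
python3 -m jog '[{"linear":[-0.66,-0.35,-0.05],"roll":0},{"linear":[-0.66,-0.35,-0.05],"roll":0},{"linear":[-0.66,-0.35,-0.05],"roll":0},{"linear":[-0.66,-0.35,-0.05],"roll":0},{"linear":[-0.66,-0.35,-0.05],"roll":0},{"linear":[-0.66,-0.35,-0.05],"roll":0},{"linear":[-0.66,-0.35,-0.05],"roll":0},{"linear":[0,0,0],"roll":0},{"linear":[0,0,0],"roll":0},{"linear":[0,0,0],"roll":0}]'
python3 - <<'E'
from h import *
import pickle
pickle.dump(optics.calibration('wrist'),open('w1.pkl','wb'))
cv2.imwrite('pics/w1b.png',optics.get_image('wrist')[:,:,::-1])
E
```

```text
time_s: 1.65
position: [0.4774, 0.2101, 0.261]
tool_rot: [[-0.957, 0.292, -0.001], [0.292, 0.957, 0.0], [0.001, -0.0, -1.0]]
ft_force: [-1.3, 0.2, -0.1]
grip_width: 0.0853
gripper_force: 0.0
```

View pics/w1b.png

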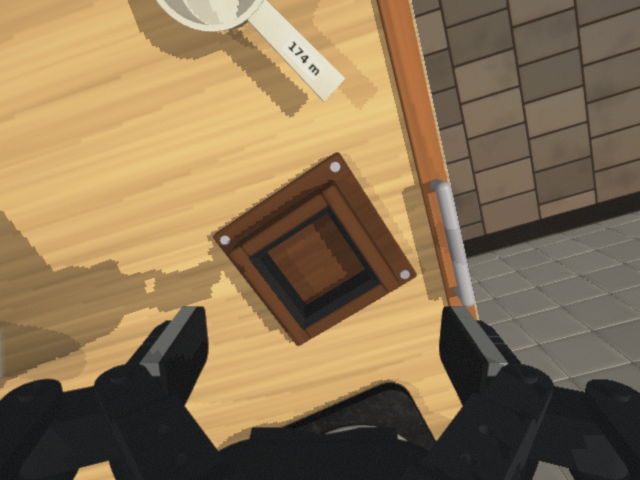

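The brace is in view: base corners at about (337,153), (214,237), (298,345) and (415,275), black pocket outline around (315,262), screws at (335,167), (225,240) and (404,274).

```bash
cat >> h.py <<'E'
def quad(m):
    c=max(cv2.findContours(m,cv2.RETR_EXTERNAL,cv2.CHAIN_APPROX_NONE)[0],key=cv2.contourArea)
    h=cv2.convexHull(c)
    for e in np.arange(1,20,.5):
        q=cv2.approxPolyDP(h,e,True)
        if len(q)<=4: break
    q=q.reshape(-1,2).astype(float); pts=h.reshape(-1,2).astype(float); P=c.reshape(-1,2).astype(float)
    # refine: fit a line to contour points near each side
    L=[]
    for i in range(len(q)):
        a,b=q[i],q[(i+1)%len(q)]; d=b-a; n=np.array([-d[1],d[0]])/np.hypot(*d); t=(P-a)@d/(d@d)
        s=P[(abs((P-a)@n)<3)&(t>.15)&(t<.85)]
        vx,vy,x,y=cv2.fitLine(s.astype(np.float32),cv2.DIST_HUBER,0,.01,.01).ravel()
        L.append(np.cross([x,y,1],[x+vx,y+vy,1]))
    o=[np.cross(L[i-1],L[i]) for i in range(len(q))]
    return np.array([p[:2]/p[2] for p in o])
def report(c,q,z):
    w=np.array([plane(c,p,z) for p in q]); d=np.roll(w,-1,0)-w
    a=np.degrees(np.arctan2(d[:,1],d[:,0]))
    print(np.round(q,1).tolist(),'z',z,'ctr',np.round(w.mean(0),4),'sides',np.round(np.hypot(*d.T)*1e3,1),'ang mod90',np.round(a%90,1)); return w
E
python3 - <<'E'
from h import *
import pickle
c=pickle.load(open('w1.pkl','rb'));im=cv2.imread('pics/w1b.png')
roi=np.zeros(im.shape[:2],np.uint8); cv2.rectangle(roi,(205,145),(425,360),255,-1)
hsv=cv2.cvtColor(im,cv2.COLOR_BGR2HSV)
blk=((hsv[...,2]<55)).astype(np.uint8)*255
blk[:195]=0;blk[330:]=0;blk[:,:245]=0;blk[:,390:]=0
blk=cv2.morphologyEx(blk,cv2.MORPH_OPEN,np.ones((3,3)))
for z in(.112,.107):report(c,quad(blk),z)
br=((hsv[...,2]<125)&(roi>0)).astype(np.uint8)*255
br[300:,:220]=0; br=cv2.morphologyEx(br,cv2.MORPH_OPEN,np.ones((5,5)))
for z in(.076,.086): report(c,quad(br),z)
sc=((hsv[...,1]<60)&(hsv[...,2]>140)&(roi>0)).astype(np.uint8)
n,l,st,ce=cv2.connectedComponentsWithStats(sc)
for i in range(1,n):
    if st[i][4]>20: print(ce[i],st[i][4],[plane(c,ce[i],z) for z in(.076,.082)])
print(plane(c,(225,240),.078),plane(c,(404,274),.078))
cv2.imwrite('pics/m.png',np.hstack([blk[140:360,200:430],br[140:360,200:430]]))
E
```

```text
[[328.7, 205.8], [380.3, 282.4], [302.9, 328.6], [248.8, 257.4]] z 0.112 ctr [0.5152 0.1927] sides [74.7 74.7 74.8 74.6] ang mod90 [16.7 16.6 16.6 16.5]
[[328.7, 205.8], [380.3, 282.4], [302.9, 328.6], [248.8, 257.4]] z 0.107 ctr [0.517  0.1921] sides [76.  76.  76.1 75.9] ang mod90 [16.7 16.6 16.6 16.5]
[[337.2, 150.8], [416.6, 275.4], [296.7, 345.9], [211.1, 235.1]] z 0.076 ctr [0.5156 0.1921] sides [130.2 129.5 130.3 129.4] ang mod90 [16.5 16.5 16.5 16.5]
[[337.2, 150.8], [416.6, 275.4], [296.7, 345.9], [211.1, 235.1]] z 0.086 ctr [0.5123 0.1933] sides [126.2 125.5 126.3 125.5] ang mod90 [16.5 16.5 16.5 16.5]
[334.81481481 166.51851852] 81 [array([0.44637106, 0.23024415]), array([0.44565521, 0.23027557])]
[224.3442623 239.3442623] 61 [array([0.47839721, 0.12117519]), array([0.47709546, 0.12320196])]
[404.61538462 274.25      ] 52 [array([0.55544201, 0.26273514]), array([0.55273078, 0.26217215])]
[0.47867941 0.12217777] [0.55414874 0.26208306]
```

```bash
python3 -m jog '[{"linear":[-0.2,-0.72,-0.03],"roll":0},{"linear":[-0.2,-0.72,-0.03],"roll":0},{"linear":[-0.2,-0.72,-0.03],"roll":0},{"linear":[-0.2,-0.72,-0.03],"roll":0},{"linear":[-0.2,-0.72,-0.03],"roll":0},{"linear":[-0.2,-0.72,-0.03],"roll":0},{"linear":[-0.2,-0.72,-0.03],"roll":0},{"linear":[-0.2,-0.72,-0.03],"roll":0},{"linear":[-0.2,-0.72,-0.03],"roll":0},{"linear":[-0.2,-0.72,-0.03],"roll":0},{"linear":[-0.2,-0.72,-0.03],"roll":0},{"linear":[-0.2,-0.72,-0.03],"roll":0}]' >/dev/null; python3 -m jog '[{"linear":[0,0,0],"roll":0},{"linear":[0,0,0],"roll":0},{"linear":[0,0,0],"roll":0}]'
python3 - <<'E'
from h import *
import pickle
pickle.dump(optics.calibration('wrist'),open('w2.pkl','wb'))
cv2.imwrite('pics/w2.png',optics.get_image('wrist')[:,:,::-1])
E
```

```text
time_s: 2.95
position: [0.4689, -0.1476, 0.2757]
tool_rot: [[-0.957, 0.29, -0.0], [0.29, 0.957, 0.0], [0.0, 0.0, -1.0]]
ft_force: [0.4, 0.2, 0.4]
grip_width: 0.0852
gripper_force: 0.0
```

View pics/w2.png

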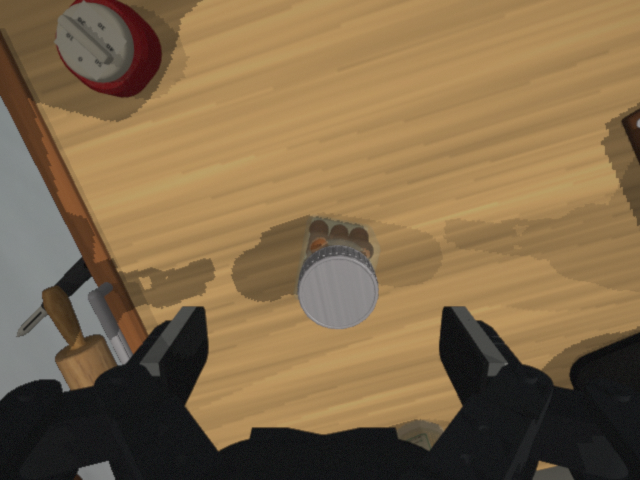

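The lid's top disc is centred near (338,290), and the glass front shows at (305–375, 218–260). I'll crop closer to get the body's yaw.

Run:
```python
from h import *
import pickle
c=pickle.load(open('w2.pkl','rb'));im=cv2.imread('pics/w2.png')
hsv=cv2.cvtColor(im,cv2.COLOR_BGR2HSV)
m=((hsv[...,1]<60)&(hsv[...,2]>110)).astype(np.uint8)*255;m[:245]=0;m[340:]=0;m[:,:290]=0;m[:,390:]=0
m=cv2.morphologyEx(m,cv2.MORPH_OPEN,np.ones((7,7)))
k=max(cv2.findContours(m,cv2.RETR_EXTERNAL,cv2.CHAIN_APPROX_NONE)[0],key=cv2.contourArea)
e=cv2.fitEllipse(k);print(e,plane(c,e[0],.168)); 
a,b=plane(c,(e[0][0]-e[1][0]/2,e[0][1]),.168),plane(c,(e[0][0]+e[1][0]/2,e[0][1]),.168);print('dia',np.hypot(*(a-b)))
A=cv2.resize(im[205:305,280:400],None,fx=5,fy=5,interpolation=cv2.INTER_CUBIC)[:500,:600]
s=cv2.imread('pics/side0.png')[180:245,355:405]
B=cv2.resize(s,(int(50*3.6),int(65*3.6)),interpolation=cv2.INTER_CUBIC)
t=cv2.imread('pics/top0.png')[285:345,388:443]; C=cv2.resize(t,(180,196),interpolation=cv2.INTER_CUBIC)
o=np.zeros((500,790,3),np.uint8);o[:A.shape[0],:A.shape[1]]=A;o[:B.shape[0],605:605+B.shape[1]]=B;o[250:446,605:785]=C
cv2.imwrite('pics/z2.png',o)
```

```text
((338.00311279296875, 291.9346618652344), (72.15678405761719, 78.93741607666016), 82.18257904052734) [ 0.51146965 -0.14903914]
dia 0.049704638764684124
```

View pics/z2.png

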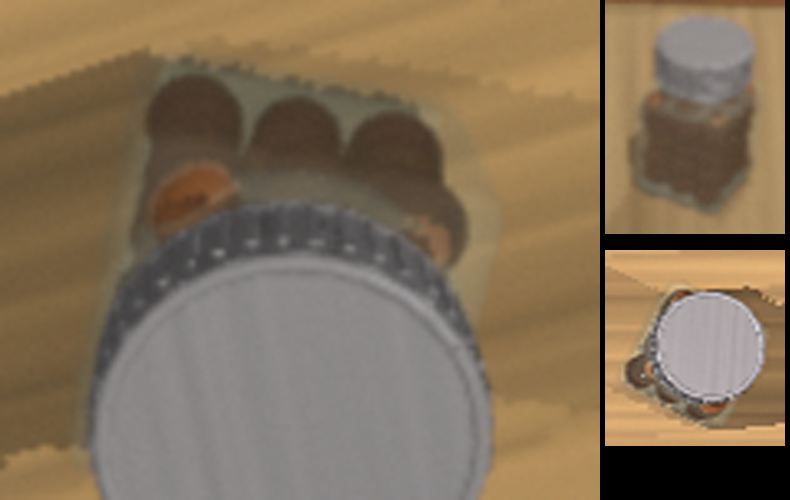

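The crop shows the jar's front foot edge running from about px (310,216) to (367,226), so the body is turned a little from the tool axes. I'll take a lower, more oblique view for a better yaw.

```bash
python3 -m jog '[{"linear":[0.4,0,0.2],"roll":0},{"linear":[0.4,0,0.5],"roll":0},{"linear":[0.4,0,0.5],"roll":0},{"linear":[0.4,0,0.5],"roll":0},{"linear":[0.4,0,0.5],"roll":0},{"linear":[0,0,0.3],"roll":0},{"linear":[0,0,0],"roll":0},{"linear":[0,0,0],"roll":0},{"linear":[0,0,0],"roll":0}]'
python3 - <<'E'
from h import *
import pickle
c=optics.calibration('wrist');pickle.dump(c,open('w3.pkl','wb'))
im=optics.get_image('wrist')[:,:,::-1]
cv2.imwrite('pics/w3.png',im)
u,v=map(int,proj(c,(.511,-.15,.12)));print(u,v,env.observe()['q'])
cv2.imwrite('pics/z3.png',cv2.resize(im[v-75:v+75,u-80:u+80],None,fx=4,fy=4,interpolation=cv2.INTER_CUBIC)); print('crop org',u-80,v-75)
E
```

```text
time_s: 3.75
position: [0.3933, -0.1253, 0.1767]
tool_rot: [[-0.957, 0.29, 0.002], [0.29, 0.957, -0.001], [-0.002, -0.0, -1.0]]
ft_force: [0.4, 0.3, -0.1]
grip_width: 0.0853
gripper_force: 0.0
339 441 [-3.42317161e+01  1.12947017e+01  9.98561007e+01  1.07509265e-03
  6.87320221e+01 -1.07337417e+02]
crop org 259 366
```

View pics/z3.png

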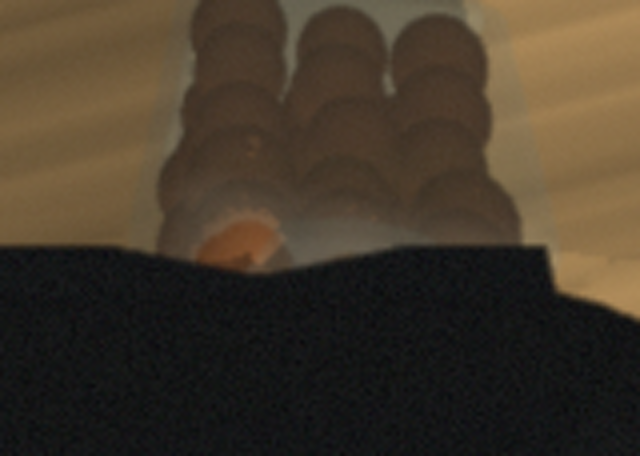

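This crop shows the three nut columns (lowest nuts near px (319,368), (344,374) and (369,380)), with the gripper hiding everything below row 428. I need the strip above it, where the foot is.

Run:
```python
import cv2
im=cv2.imread('pics/w3.png')
cv2.imwrite('pics/z3b.png',cv2.resize(im[330:430,275:415],None,fx=5.5,fy=5.5,interpolation=cv2.INTER_CUBIC))
```

```text
(no output)
```

View pics/z3b.png

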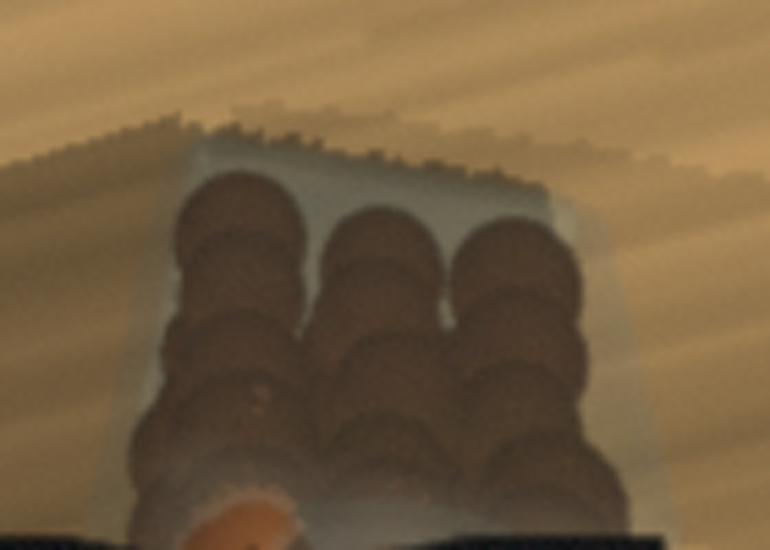

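The foot's front edge runs from about px (309.5,353.6) to (375,364.5). I'll cast both ends to z≈0.066 and check that the length comes to 52 mm, alongside the earlier view.

Run:
```python
from h import *
import pickle
for f,a,b in(('w3',(309.5,353.6),(375,364.5)),('w2',(310,216),(367,226))):
    c=pickle.load(open(f+'.pkl','rb'))
    A,B=plane(c,a,.066),plane(c,b,.066);d=B-A
    ang=np.degrees(np.arctan2(d[1],d[0])); n=np.array([-d[1],d[0]])/np.hypot(*d); n*=np.sign(n[0])
    print(f,A,B,'len',np.hypot(*d)*1e3,'ang',ang%90,'centre from edge',(A+B)/2+.026*n)
# nuts front row (w3)
c=pickle.load(open('w3.pkl','rb'))
P=[plane(c,(275+u/5.5,330+v/5.5),.08) for u,v in((240,235),(382,265),(517,280))];d=P[2]-P[0];print('nuts',np.degrees(np.arctan2(d[1],d[0]))%90)
# left/right body vertical edges crossing: top camera lid, side cam
t=optics.calibration('side');im=cv2.imread('pics/side0.png');hsv=cv2.cvtColor(im,cv2.COLOR_BGR2HSV)
m=((hsv[...,1]<50)&(hsv[...,2]>110)).astype(np.uint8)*255;m[:183]=0;m[215:]=0;m[:,:364]=0;m[:,402:]=0
k=max(cv2.findContours(m,cv2.RETR_EXTERNAL,cv2.CHAIN_APPROX_NONE)[0],key=cv2.contourArea)
e=cv2.fitEllipse(k);print(cv2.boundingRect(k),e,plane(t,e[0],.168))
```

```text
w3 [ 0.47867139 -0.16099579] [ 0.50157884 -0.1173819 ] len 49.26380842277679 ang 62.29006982257114 centre from edge [ 0.51314325 -0.15127873]
w2 [ 0.47736354 -0.16182339] [ 0.5016399 -0.1144256] len 53.25310244760884 ang 62.879224426015206 centre from edge [ 0.51264296 -0.14997706]
nuts 62.38391550605501
(369, 185, 27, 24) ((382.2341613769531, 195.93235778808594), (23.806608200073242, 26.349220275878906), 98.9547348022461) [ 0.51157339 -0.13649039]
```

The jar sits at (0.512, -0.150) with yaw 62.5° mod 90. The two edge lengths (49 and 53 mm) and the nut row agree with that. Turning it -46° fits the brace at 16.6°. I'll grip at the current tool yaw of 73°.

```bash
python3 -m jog '[{"linear":[0,0,-0.5],"roll":0},{"linear":[0,0,-0.5],"roll":0},{"linear":[-0.5,0.04,0],"roll":0},{"linear":[-0.5,0.04,0],"roll":0},{"linear":[-0.5,0.04,0],"roll":0},{"linear":[-0.5,0.05,0],"roll":0},{"linear":[-0.5,0.05,0],"roll":0},{"linear":[-0.5,0.05,0],"roll":0},{"linear":[0,0,0],"roll":0},{"linear":[0,0,0],"roll":0},{"linear":[0,0,0],"roll":0}]'
python3 - <<'E'
from h import *
c=optics.calibration('top')
im=optics.get_image('top')[:,:,::-1];cv2.imwrite('pics/t3.png',im)
s=env.observe();print(tool(np.array([.512,-.150])-s['position'][:2]),(s['position'][2]-.142)/.04)
E
```

```text
time_s: 4.72
position: [0.5101, -0.1499, 0.216]
tool_rot: [[-0.957, 0.291, -0.0], [0.291, 0.957, -0.0], [-0.0, -0.0, -1.0]]
ft_force: [0.1, 0.5, -0.7]
grip_width: 0.0855
gripper_force: 0.0
[-0.05128093  0.01162426] 1.8522454378947735
```

```bash
python3 -m jog '[{"linear":[-0.03,0.01,0.35],"roll":0},{"linear":[0,0,0.4],"roll":0},{"linear":[0,0,0.4],"roll":0},{"linear":[0,0,0.3],"roll":0},{"linear":[0,0,0.25],"roll":0},{"linear":[0,0,0.15],"roll":0},{"linear":[0,0,0],"roll":0},{"linear":[0,0,0],"roll":0}]' && python3 -m jog '[{"linear":[0,0,0],"roll":0},{"linear":[0,0,0],"roll":0},{"linear":[0,0,0],"roll":0},{"linear":[0,0,0],"roll":0},{"linear":[0,0,0],"roll":0},{"linear":[0,0,0],"roll":0},{"linear":[0,0,0],"roll":0},{"linear":[0,0,0],"roll":0},{"linear":[0,0,0],"roll":0},{"linear":[0,0,0],"roll":0}]' -1 80
```

```text
time_s: 5.43
position: [0.5115, -0.1501, 0.1422]
tool_rot: [[-0.957, 0.292, 0.0], [0.292, 0.957, -0.0], [-0.0, -0.0, -1.0]]
ft_force: [-0.4, 0.2, 0.4]
grip_width: 0.0854
gripper_force: 0.0
time_s: 6.27
position: [0.5119, -0.1502, 0.143]
tool_rot: [[-0.957, 0.291, 0.002], [0.291, 0.957, -0.001], [-0.002, -0.001, -1.0]]
ft_force: [-1.5, 0.3, 7.6]
grip_width: 0.0541
gripper_force: 82.5
```

```bash
python3 -m jog '[{"linear":[0,0,-0.1],"roll":0},{"linear":[0,0,-0.25],"roll":0},{"linear":[0,0,-0.4],"roll":0},{"linear":[0,0,-0.4],"roll":0},{"linear":[0,0,-0.4],"roll":0},{"linear":[0,0,-0.4],"roll":0},{"linear":[0,0,-0.25],"roll":0},{"linear":[0,0,-0.1],"roll":0},{"linear":[0,0,0],"roll":0},{"linear":[0,0,0],"roll":0}]'
python3 - <<'E'
from h import *
cv2.imwrite('pics/s4.png',optics.get_image('side')[:,:,::-1])
s=env.observe();d=np.array([.5153,.1926])-s['position'][:2];print(d,tool(d))
E
```

```text
time_s: 7.1
position: [0.5113, -0.1499, 0.2329]
tool_rot: [[-0.957, 0.292, -0.001], [0.292, 0.957, 0.001], [0.002, 0.0, -1.0]]
ft_force: [0.2, 0.1, -6.0]
grip_width: 0.0541
gripper_force: 85.5
[0.00404683 0.34247456] [2.39915057 8.21947366]
```

```bash
python3 -m jog '[{"linear":[0.05,0.2,0],"roll":0},{"linear":[0.15,0.5,0],"roll":0},{"linear":[0.2,0.7,0],"roll":0},{"linear":[0.25,0.8,0],"roll":0},{"linear":[0.25,0.8,0],"roll":0},{"linear":[0.25,0.9,0],"roll":0},{"linear":[0.25,0.9,0],"roll":0},{"linear":[0.25,0.8,0],"roll":0},{"linear":[0.25,0.8,0],"roll":0},{"linear":[0.2,0.8,0],"roll":0},{"linear":[0.2,0.7,0],"roll":0},{"linear":[0.1,0.32,0],"roll":0}]' && python3 -m jog '[{"linear":[0,0,0],"roll":0.3},{"linear":[0,0,0],"roll":0.7},{"linear":[0,0,0],"roll":1},{"linear":[0,0,0],"roll":1},{"linear":[0,0,0],"roll":1},{"linear":[0,0,0],"roll":1},{"linear":[0,0,0],"roll":1},{"linear":[0,0,0],"roll":1},{"linear":[0,0,0],"roll":1},{"linear":[0,0,0],"roll":0.7},{"linear":[0,0,0],"roll":0.3},{"linear":[0,0,0],"roll":0.2}]' && python3 -m jog '[{"linear":[0,0,0],"roll":0},{"linear":[0,0,0],"roll":0},{"linear":[0,0,0],"roll":0},{"linear":[0,0,0],"roll":0},{"linear":[0,0,0],"roll":0}]'
python3 - <<'E'
from h import *
import pickle
s=env.observe();d=np.array([.5153,.1926])-s['position'][:2];print(d,tool(d),s['q'])
print(np.degrees(np.arctan2(s['tool_rot'][1,1],s['tool_rot'][0,1])))
A=optics.get_image('top')[220:400,140:320,::-1];B=optics.get_image('side')[190:400,310:490,::-1]
c=optics.calibration('wrist');pickle.dump(c,open('w5.pkl','wb'));w=optics.get_image('wrist')[:,:,::-1];cv2.imwrite('pics/w5.png',w)
W=cv2.resize(w[250:470,200:440],(440,403));o=np.zeros((600,800,3),np.uint8);o[:403,:440]=W
o[:360,440:800]=cv2.resize(A,(360,360));o[360:600,440:646]=cv2.resize(B,(206,240))
cv2.imwrite('pics/o5.png',o)
E
```

```text
time_s: 8.15
position: [0.5147, 0.1962, 0.233]
tool_rot: [[-0.957, 0.289, -0.001], [0.289, 0.957, 0.001], [0.002, 0.001, -1.0]]
ft_force: [-0.0, -0.5, -5.9]
grip_width: 0.0543
gripper_force: 85.9
time_s: 9.15
position: [0.5153, 0.1925, 0.2331]
tool_rot: [[-0.454, 0.891, -0.001], [0.891, 0.454, -0.0], [0.0, -0.001, -1.0]]
ft_force: [0.2, -1.1, -6.7]
grip_width: 0.0539
gripper_force: 86.0
time_s: 9.57
position: [0.5157, 0.1924, 0.2337]
tool_rot: [[-0.455, 0.89, -0.0], [0.89, 0.455, -0.0], [-0.0, -0.0, -1.0]]
ft_force: [0.2, -0.5, -4.8]
grip_width: 0.0541
gripper_force: 85.9
[-0.00036391  0.00019593] [ 0.0085016  -0.00587237] [ 8.13529604e+00  2.17529337e+01  7.40201062e+01 -9.65201874e-04
  8.42292368e+01 -1.89326644e+01]
27.06805753698266
```

View pics/o5.png

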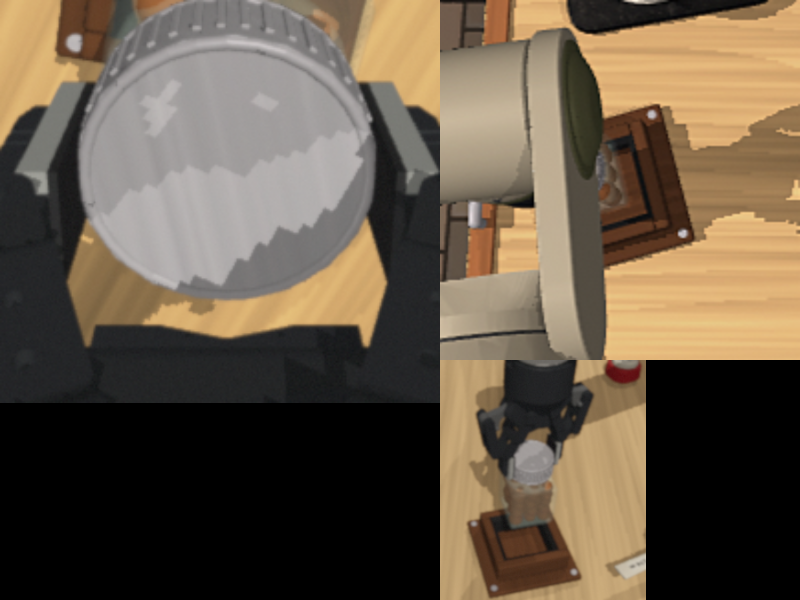

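The lid is held level and centred between the pads. In the side crop the jar hangs over the pocket with its sides parallel to it. Next I'll check numerically how far the lid is off centre along tool x.

Run:
```python
from h import *
import pickle
c=pickle.load(open('w5.pkl','rb'));s=env.observe();P=s['position']
z=P[2]+.0265
# disc edges read from the crop: top, bottom, left, right of the top face
f=lambda x,y:(200+x*240/440,250+y*220/403)
for p in((226,42),(226,296),(82,170),(372,160)):
    w=plane(c,f(*p),z); print(np.round(s['tool_rot'].T[:2,:2]@(w-P[:2])*1e3,1))
```

```text
[27.3  0.5]
[-25.2   0.5]
[  2.3 -25.6]
[ 4.4 26.9]
```

```bash
python3 -m jog '[{"linear":[-0.02,0,0.1],"roll":0},{"linear":[0,0,0.2],"roll":0},{"linear":[0,0,0.25],"roll":0},{"linear":[0,0,0.25],"roll":0},{"linear":[0,0,0.2],"roll":0},{"linear":[0,0,0.15],"roll":0},{"linear":[0,0,0.1],"roll":0},{"linear":[0,0,0],"roll":0},{"linear":[0,0,0],"roll":0}]' && python3 -m jog '[{"linear":[0,0,0.06],"roll":0},{"linear":[0,0,0.06],"roll":0},{"linear":[0,0,0.06],"roll":0},{"linear":[0,0,0.06],"roll":0},{"linear":[0,0,0],"roll":0},{"linear":[0,0,0],"roll":0}]'; python3 -c "
from rig import env;s=env.observe();print(s['wrist_torque'],s['position'])"
```

```text
time_s: 10.47
position: [0.5162, 0.1917, 0.1838]
tool_rot: [[-0.455, 0.891, 0.0], [0.891, 0.455, 0.0], [-0.0, 0.0, -1.0]]
ft_force: [0.2, -0.3, -5.2]
grip_width: 0.0538
gripper_force: 85.9
time_s: 10.97
position: [0.516, 0.1917, 0.174]
tool_rot: [[-0.455, 0.891, -0.0], [0.891, 0.455, -0.0], [0.0, -0.0, -1.0]]
ft_force: [0.3, 0.5, -5.3]
grip_width: 0.0539
gripper_force: 86.0
[-0.04670841  0.01759166  0.00929565] [0.516      0.19170264 0.17400874]
```

```bash
python3 -m jog '[{"linear":[0,0,0.06],"roll":0},{"linear":[0,0,0.06],"roll":0},{"linear":[0,0,0.06],"roll":0},{"linear":[0,0,0.06],"roll":0},{"linear":[0,0,0.06],"roll":0},{"linear":[0,0,0.05],"roll":0},{"linear":[0,0,0.04],"roll":0},{"linear":[0,0,0.02],"roll":0},{"linear":[0,0,0.02],"roll":0},{"linear":[0,0,0],"roll":0},{"linear":[0,0,0],"roll":0}]'; python3 -c "
from rig import env;s=env.observe();print(s['wrist_torque'],s['position'])"
```

```text
time_s: 11.88
position: [0.5161, 0.1918, 0.1572]
tool_rot: [[-0.455, 0.891, 0.0], [0.891, 0.455, 0.0], [-0.0, 0.0, -1.0]]
ft_force: [-1.9, 0.2, -2.5]
grip_width: 0.0541
gripper_force: 86.4
[-0.02181054  0.29446034  0.00957089] [0.51606649 0.19176528 0.15724499]
```

```bash
python3 -m jog '[{"linear":[0,0,0.01],"roll":0},{"linear":[0,0,0.01],"roll":0},{"linear":[0,0,0],"roll":0},{"linear":[0,0,0],"roll":0},{"linear":[0,0,0],"roll":0}]'; python3 -c "
from rig import env;s=env.observe();print(s['wrist_torque'],s['position'])"
```

```text
time_s: 12.3
position: [0.5162, 0.1918, 0.1571]
tool_rot: [[-0.455, 0.891, 0.001], [0.891, 0.455, 0.0], [-0.0, 0.001, -1.0]]
ft_force: [-4.1, 0.8, 5.9]
grip_width: 0.0544
gripper_force: 87.2
[-0.04166524  0.70940078  0.05338563] [0.51615019 0.19179227 0.15709676]
```

```bash
python3 -m jog '[{"linear":[0.01,-0.02,0],"roll":0},{"linear":[0,0,0],"roll":-0.4},{"linear":[0,0,-0.002],"roll":-0.8},{"linear":[0,0,-0.002],"roll":-0.8},{"linear":[0,0,-0.002],"roll":-0.8},{"linear":[0,0,-0.002],"roll":-0.8},{"linear":[0,0,-0.002],"roll":-0.8},{"linear":[0,0,-0.002],"roll":-0.8},{"linear":[0,0,-0.002],"roll":-0.8}]' - 110; python3 -c "
from rig import env;s=env.observe();print(s['wrist_torque'],s['position'])"
```

```text
time_s: 13.05
position: [0.5161, 0.1916, 0.1577]
tool_rot: [[-0.841, 0.542, 0.003], [0.542, 0.841, 0.0], [-0.003, 0.002, -1.0]]
ft_force: [0.0, -0.9, 3.6]
grip_width: 0.0532
gripper_force: 114.2
[-0.24947412  0.08335515 -0.35559551] [0.51612876 0.19160045 0.15772605]
```

```bash
python3 -m jog '[{"linear":[0,0,-0.002],"roll":-0.9},{"linear":[0,0,-0.002],"roll":-0.9},{"linear":[0,0,-0.002],"roll":-0.9},{"linear":[0,0,-0.002],"roll":-0.9},{"linear":[0,0,-0.002],"roll":-0.9},{"linear":[0,0,-0.002],"roll":-0.9},{"linear":[0,0,-0.002],"roll":-0.9},{"linear":[0,0,-0.002],"roll":-0.9}]'; python3 -c "
from rig import env;s=env.observe();print(s['wrist_torque'],s['position'])"; python3 -m jog '[{"linear":[0,0,-0.002],"roll":-0.9},{"linear":[0,0,-0.002],"roll":-0.9},{"linear":[0,0,-0.002],"roll":-0.9},{"linear":[0,0,-0.002],"roll":-0.9},{"linear":[0,0,-0.002],"roll":-0.9},{"linear":[0,0,-0.002],"roll":-0.9}]'; python3 -c "
from rig import env;s=env.observe();print(s['wrist_torque'],s['position'])"
```

```text
time_s: 13.72
position: [0.5161, 0.1918, 0.1584]
tool_rot: [[-0.998, -0.057, 0.003], [-0.057, 0.998, 0.001], [-0.003, 0.0, -1.0]]
ft_force: [-0.5, 0.7, 3.5]
grip_width: 0.0534
gripper_force: 114.3
[ 0.00491567  0.07304718 -0.26663495] [0.51608252 0.19182188 0.15837668]
time_s: 14.22
position: [0.5159, 0.1917, 0.1584]
tool_rot: [[-0.864, -0.504, 0.002], [-0.504, 0.864, 0.0], [-0.002, -0.001, -1.0]]
ft_force: [0.4, 0.6, 0.2]
grip_width: 0.0533
gripper_force: 114.8
[-0.0166803   0.03098624 -0.03969183] [0.5158838  0.19174355 0.15844996]
```

```bash
python3 -m jog '[{"linear":[0,0,0],"roll":-0.8},{"linear":[0,0,0],"roll":-0.8},{"linear":[0,0,0],"roll":-0.8},{"linear":[0,0,0],"roll":-0.6},{"linear":[0,0,0],"roll":0},{"linear":[0,0,0],"roll":0}]'; python3 -c "
from rig import env;s=env.observe();print(s['wrist_torque'],s['position'])"; python3 -m jog '[{"linear":[0,0,-0.02],"roll":0},{"linear":[0,0,-0.02],"roll":0},{"linear":[0,0,-0.02],"roll":0},{"linear":[0,0,-0.02],"roll":0},{"linear":[0,0,0],"roll":0},{"linear":[0,0,0],"roll":0}]'
```

```text
time_s: 14.72
position: [0.5158, 0.1917, 0.1585]
tool_rot: [[-0.708, -0.707, 0.002], [-0.707, 0.708, 0.0], [-0.002, -0.001, -1.0]]
ft_force: [0.7, -0.5, 2.9]
grip_width: 0.0535
gripper_force: 114.9
[ 0.09516094 -0.09882446  0.09923509] [0.51584893 0.19174386 0.15845116]
time_s: 15.22
position: [0.5151, 0.1917, 0.161]
tool_rot: [[-0.707, -0.708, -0.0], [-0.708, 0.707, -0.0], [0.0, 0.0, -1.0]]
ft_force: [0.5, -0.0, -1.0]
grip_width: 0.0531
gripper_force: 115.1
```

```bash
python3 -m jog '[{"linear":[0,0,-0.05],"roll":0},{"linear":[0,0,-0.06],"roll":0},{"linear":[0,0,-0.08],"roll":0},{"linear":[0,0,-0.1],"roll":0},{"linear":[0,0,-0.1],"roll":0},{"linear":[0,0,-0.1],"roll":0},{"linear":[0,0,-0.1],"roll":0},{"linear":[0,0,-0.1],"roll":0},{"linear":[0,0,-0.07],"roll":0},{"linear":[0,0,-0.04],"roll":0},{"linear":[0,0,0],"roll":0},{"linear":[0,0,0],"roll":0}]'
python3 - <<'E'
from h import *
A=optics.get_image('side')[200:410,300:500,::-1];w=optics.get_image('wrist')[200:480,170:470,::-1]
o=np.zeros((420,790,3),np.uint8);o[:,:400]=cv2.resize(A,(400,420));o[:364,400:]=cv2.resize(w,(390,364));cv2.imwrite('pics/f.png',o)
E
```

```text
time_s: 16.22
position: [0.5151, 0.1917, 0.1929]
tool_rot: [[-0.706, -0.708, -0.0], [-0.708, 0.706, -0.0], [0.0, 0.0, -1.0]]
ft_force: [0.2, -0.4, -0.3]
grip_width: 0.0537
gripper_force: 115.1
```

View pics/f.png

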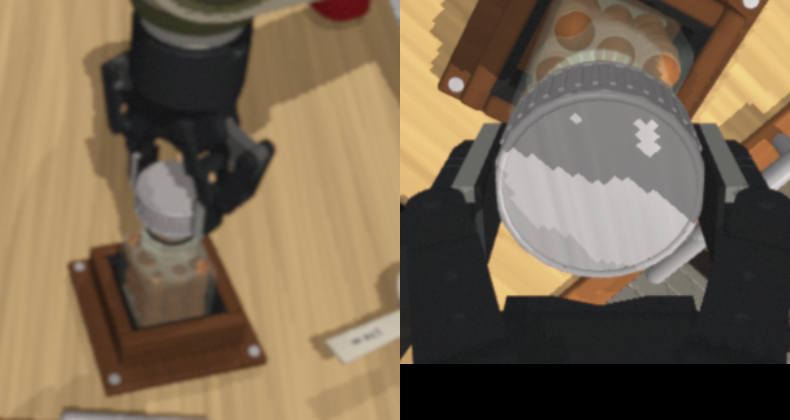

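The jar stands down in the pocket, and the lid is held level just above its open neck. In the side crop the lid is near (168,200) and the neck near (172,245). I'm handing the job in.

```bash
python3 -c "
from rig import env;print(env.close_job())"
```

```text
the job is handed in; nothing more can be done
None
```

The jar is down in the brace, its lid is unscrewed and held level just above the open mouth, and the job was handed in at about 16 s; no verdict came back.

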